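Right the tipped reagent bottles in the bench trough

TASK

Three bottles have tipped over in the row in the blue trough: two amber ones lean over its long walls and a white one lies flat in it. Stand all three upright on their bases on the trough floor; the other bottle and the jar in the row must stay standing in their places, and everything else on the bench is to be left where it is.

Things in the scene. Friction and masses are not known exactly. Their poses are not given: they have to be found in the camera images.
- trough: Blue plastic trough fixed on the bench: inside 100 mm wide (its x) by 550 mm long (its y), walls 6 mm thick, floor 6 mm above the bench, wall tops 56 mm above the bench. Origin at the bench under its centre.
- bottle_a: Square amber glass bottle, 150 mm tall, body 58 x 58 mm up to 92 mm, cone shoulder to 118, black cap 34 mm dia from 124 to 150, 0.35 kg. Tipped: leans about 40 degrees over the trough's far (+x) wall, its foot inside the trough. Origin on its axis 21 mm above its underside; z points from base to cap. In any of four places in the row, two at each end.
- bottle_b: Square amber glass bottle, 150 mm tall, body 58 x 58 mm up to 92 mm, cone shoulder to 118, black cap 34 mm dia from 124 to 150, 0.35 kg. Tipped: leans about 40 degrees over the trough's near (-x) wall, towards the robot, its foot inside the trough. Origin on its axis 21 mm above its underside; z points from base to cap. In any of four places in the row, two at each end.
- white_bottle: White plastic bottle with a square body 56 x 56 mm, 94 mm tall, cone shoulder, black cap 30 mm dia from 112 to 140 mm above its underside, about 0.25 kg. Tipped: lies flat on the trough floor along the trough, cap towards +y, in the middle of the row. Origin on its axis 21 mm above its underside; z points from base to cap.
- bottle_c: Square amber glass bottle, 150 mm tall, body 58 x 58 mm up to 92 mm, cone shoulder to 118, black cap 34 mm dia from 124 to 150, 0.35 kg. Already standing in the trough; a neighbour to leave standing. Origin on its axis 21 mm above its underside; z points from base to cap. In any of four places in the row, two at each end.
- jar: White round jar with wide black lid, 60 mm dia, 110 mm tall, standing in the trough; a neighbour to leave standing. Origin on its axis 21 mm above its underside; z points from base to cap. In any of four places in the row, two at each end.
- flask: Green glass conical flask, 76 mm dia at the foot, 120 mm tall, on the bench beyond the trough; leave alone. Origin under its centre.
- beaker: White open beaker, 72 mm dia, 85 mm tall, on the bench on the robot's side of the trough; leave alone. Origin under its centre.
- bulb: Red rubber pipette bulb standing on its flat end, 60 mm dia, 85 mm tall, on the robot's side of the trough; leave alone. Origin under its centre.
- wash_bottle: White plastic bottle, 64 mm dia, 150 mm tall, on the bench beyond the +y end of the trough; leave alone. Origin under its centre.
- stand: Retort stand fixed on the bench beyond the trough: upright rod 12 mm dia, 332 mm tall, at its origin; foot plate 100 x 150 x 14 mm from 20 mm before to 80 mm beyond the rod; a clamp at 250 mm height points to its +x. An obstacle.
Not all that is in view belongs to the job. What is shaped like the bottle_b but pink is not meant. Leave any red look-alike of the bottle_c alone.

How it is judged:
At the end, for the whole second after the job is handed in: Both tipped amber bottles, the white bottle, the standing amber bottle and the jar all stand upright (within 7 degrees) on the floor of the trough, base down, inside its walls, released and at rest (angle between each of bottle_a, bottle_b, white_bottle, bottle_c, jar's own z axis and vertical below 0.12 rad and z of bottle_a in the frame of trough between 0.022 and 0.033 m and x of bottle_a in the frame of trough between -0.03 and 0.03 m and y of bottle_a in the frame of trough between -0.26 and 0.26 m and linear speed of each of bottle_a, bottle_b, white_bottle, bottle_c, jar below 0.02 m/s and angular speed of each of bottle_a, bottle_b, white_bottle, bottle_c, jar below 0.15 rad/s and z of bottle_b in the frame of trough between 0.022 and 0.033 m and x of bottle_b in the frame of trough between -0.03 and 0.03 m and y of bottle_b in the frame of trough between -0.26 and 0.26 m and z of white_bottle in the frame of trough between 0.022 and 0.033 m and x of white_bottle in the frame of trough between -0.03 and 0.03 m and y of white_bottle in the frame of trough between -0.26 and 0.26 m and z of bottle_c in the frame of trough between 0.022 and 0.033 m and x of bottle_c in the frame of trough between -0.03 and 0.03 m and y of bottle_c in the frame of trough between -0.26 and 0.26 m and z of jar in the frame of trough between 0.022 and 0.033 m and x of jar in the frame of trough between -0.03 and 0.03 m and y of jar in the frame of trough between -0.26 and 0.26 m); the robot touches nothing.
It fails at once if a neighbour standing in the trough is tipped (past 30 degrees) or moved more than 40 mm (angle between any of bottle_c, jar's own z axis and vertical above 0.52 rad or distance of any of bottle_c, jar from where it was at the start of the episode above 0.04 m).
It fails at once if a bystander on the bench is moved more than 40 mm (distance of any of flask, beaker, bulb, wash_bottle from where it was at the start of the episode above 0.04 m).
It also fails if it takes over 67 s, if anything falls off the work surface, if the arm or the gripper's body presses on something with over 40 N, if the wrist force passes 120 N, or if a joint passes its speed limit or range.

ROBOT

A 7-joint arm with a two-finger parallel gripper is mounted at the origin on the work surface. World frame = base frame: x ahead of the robot, y to its left, z up, the work surface at z = 0. Lengths are in m, angles in rad, forces in N, time in s.
With the tool pointing down it reaches from about 0.35 to 0.775 m from the base axis. Payload 3.1 kg.
Tool frame: the origin (TCP) lies at the very end of the fingers, on their centre line; the grasp point (between the pads) lies 19 mm behind it (grasp_offset is the distance from the TCP to the grasp point, in m); z points along the fingers, y is the direction in which the jaws open and shut (so a half turn about z gives the same grasp; the last joint's range is limited). The gripper opens to 85 mm and grips with 20 to 120 N. Pads are 22 mm wide; open, the fingers measure 114 mm over their backs; the gripper's body (76 mm by 85 mm) begins 54 mm behind the grasp point. The pads swing forward as they close: fully open they stand 13 mm farther back than shut.
Start: joints at [1.123, 0.311, 0.014, 1.512, -0.004, 1.319, -0.027], TCP at [0.217, -0.505, 0.231] pointing down, gripper open.
Joint ranges: [-2.7, 2.7], [-0.3, 1.91], [-1.27, 1.3], [0.12, 2.57], [-1.44, 4.58], [0.2, 2.03], [-3.05, 3.05]. Speed limits (rad/s): [2.79, 2.79, 3.14, 3.14, 3.14, 3.14, 3.14].

INTERFACE

Orientations are given as a rotation vector (axis times angle).
In Python, from plant import reach, servo_line, set_joints, move_gripper, dwell, ik, read_state, read_camera, PlanningError, finish_job, grasp_offset gives the robot as it stands. Calls block until the motion is done:
- reach(position, orientation): joint-space move of the TCP to a pose.
- servo_line(position, v=0.15, orientation=None, force_limit=None): straight line of the TCP; orientation=None keeps the orientation; v is the mean speed in m/s. With force_limit (N) it stops when the force on the tool has changed by that much, and returns True; else False.
- set_joints(angles): joint-space move.
- move_gripper(opening, squeeze=None): opening from 0.0 (shut) to 1.0 (fully open); squeeze is the grip in N (None keeps the last); returns when the fingers have stopped.
- dwell(seconds).
- ik(position, orientation): joint angles nearest the present ones, or None.
- read_state(): the state.
- read_camera(name): name is "scene" or "top" or "wrist"; returns a dict with "img" (400x640x3 uint8, red, green, blue), "fx", "fy", "cx", "cy" (pixels), "T" (4x4, takes a point from camera to world coordinates); the wrist camera has in their place "mount" (4x4, takes a point from camera to tool coordinates, whose origin is the TCP and whose axes are the flange's). Camera axes: x right, y down, z forward; pixel columns grow to the right and rows downward; lengths in m; the calibration is good to about 2 mm. A picture is of the moment at which its call begins: read the wrist's pose just before it. There is no depth.
A pose or a line that the arm cannot do raises PlanningError and nothing moves.
- finish_job(): hands the job in, once; it reports no verdict.
The state is a dict: "time_s": time; "qpos": joint angles; "dq": joint speeds; "joint_efforts": joint torques, N m; "eef_pos": TCP position; "tcp_rot": TCP orientation; "wrist_force": force on the tool from outside, world axes, zero at the start; "torque": the same for the moment, N m; "finger_gap": opening from 0.0 (shut) to 1.0 (fully open).
Only numpy, scipy, OpenCV 4.12 (cv2) and the standard library are available. Lean on these libraries where they do the work, as an engineer would, in place of code of your own. Each camera call takes 0.05 s, during which the arm holds its last target.

## Working session

There is one attempt and no reset: what is moved stays moved. The work goes in short steps, each a Python script; the robot and the scene stay as the last script left them, time stands still between calls to the robot, and variables do not carry over. Pictures are saved under pics/ and viewed, and the job is handed in when it is done.

```bash
ls; mkdir -p pics
python3 - <<'E'
from plant import *
import cv2,numpy as np
s=read_state();print(s['time_s'],s['eef_pos'],s['tcp_rot'],grasp_offset)
for n in ['scene','top']:
    c=read_camera(n);cv2.imwrite(f'pics/{n}0.png',c['img'][:,:,::-1]);print(n,c['fx'],c['fy'],c['cx'],c['cy'],np.round(c['T'],4).tolist())
E
```

```text
pics
0.0 [ 0.21682771 -0.50467302  0.23022814] [-3.07492170e+00 -6.32682483e-01  8.71346183e-04] 0.0187
scene 373.01524863613383 373.01524863613383 315.97639454168586 205.8014508857731 [[-0.8267, 0.4195, -0.375, 0.9403], [0.5626, 0.6082, -0.56, 0.625], [-0.0068, -0.6739, -0.7388, 0.7298], [0.0, 0.0, 0.0, 1.0]]
top 453.67960769116985 453.67960769116985 325.2694166880163 202.24247552757927 [[0.0021, -0.9731, 0.2305, 0.385], [-1.0, -0.0024, -0.0013, 0.1045], [0.0018, -0.2305, -0.9731, 0.9931], [0.0, 0.0, 0.0, 1.0]]
```

View pics/scene0.png

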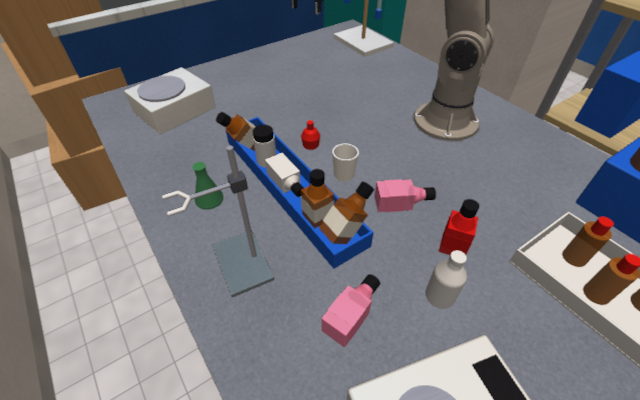

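View pics/top0.png

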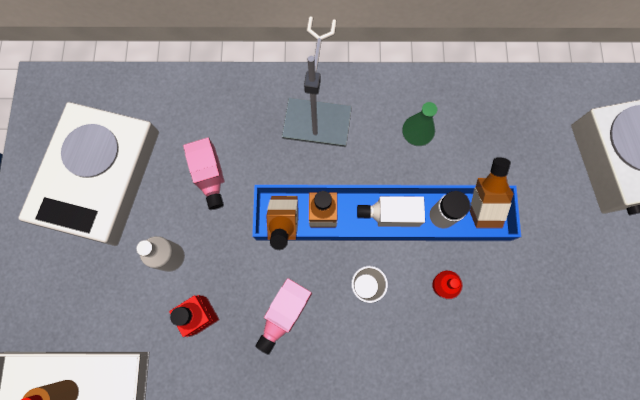

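The top view shows the row from left (+y) to right: bottle_b leaning to the robot (282,220), bottle_c standing (323,208), white bottle lying (395,211), jar (451,210) and bottle_a leaning away (492,195). Possible confusions: pink look-alikes at (204,172) and (285,315), a red one at (194,315), and the grey-white wash bottle at (155,252). None of these is in the trough. Next I'll take a close crop.

```bash
cat > h.py <<'E'
import numpy as np,cv2
def px2w(c,u,v,z):
    d=np.array([(u-c['cx'])/c['fx'],(v-c['cy'])/c['fy'],1.]);d=c['T'][:3,:3]@d;o=c['T'][:3,3]
    return o+d*(z-o[2])/d[2]
def w2px(c,p):
    q=np.linalg.inv(c['T'])@np.r_[p,1];return np.array([c['cx']+c['fx']*q[0]/q[2],c['cy']+c['fy']*q[1]/q[2]])
E
python3 - <<'E'
from plant import *;from h import *
c=read_camera('top');i=c['img'][:,:,::-1]
cv2.imwrite('pics/t1.png',cv2.resize(i[145:255,245:405],None,fx=5,fy=5,interpolation=cv2.INTER_CUBIC))
cv2.imwrite('pics/t2.png',cv2.resize(i[145:255,375:535],None,fx=5,fy=5,interpolation=cv2.INTER_CUBIC))
E
```

```text
(no output)
```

View pics/t1.png

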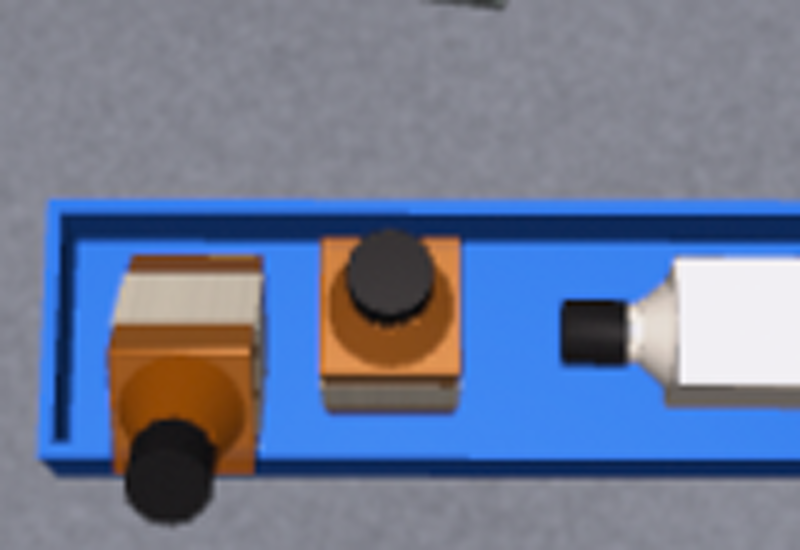

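View pics/t2.png

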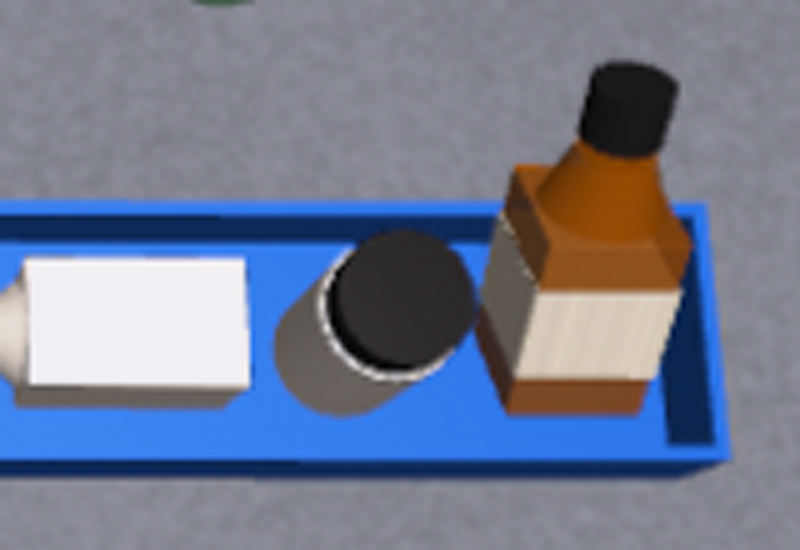

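Run:
```python
from plant import *;from h import *
c=read_camera('top');i=c['img']
for n,(u,v),z in [('troL+',(254.6,185),.056),('troL-',(252.6,237),.056),('troR+',(516.6,185.6),.056),('troR-',(521.4,237),.056),('c cap',(323,198.6),.156),('jar',(455.6,205),.116),('wbodytopR',(424.4,209.4),.062),('wbodytopL',(380.2,209.4),.062),('wcapL',(357.4,211.5),.034),('b cap top~',(279,242),.139),('a cap top ~',(502,161),.139),('beaker',(369,284),.05),('bulb',(448,284),.04)]:
    print(n,np.round(px2w(c,u,v,z),3))
s=read_camera('scene')['img'][:,:,::-1]
cv2.imwrite('pics/s1.png',cv2.resize(s[95:205,205:325],None,fx=5,fy=5,interpolation=cv2.INTER_CUBIC))
cv2.imwrite('pics/s2.png',cv2.resize(s[160:270,270:390],None,fx=5,fy=5,interpolation=cv2.INTER_CUBIC))
```

```text
troL+ [0.645 0.255 0.056]
troL- [0.532 0.254 0.056]
troR+ [ 0.645 -0.307  0.056]
troR- [ 0.533 -0.306  0.056]
c cap [0.59  0.108 0.156]
jar [ 0.588 -0.155  0.116]
wbodytopR [ 0.591 -0.105  0.062]
wbodytopL [ 0.59  -0.012  0.062]
wcapL [0.592 0.034 0.034]
b cap top~ [0.51  0.191 0.139]
a cap top ~ [ 0.672 -0.246  0.139]
beaker [0.436 0.013 0.05 ]
bulb [ 0.437 -0.151  0.04 ]
```

View pics/s1.png

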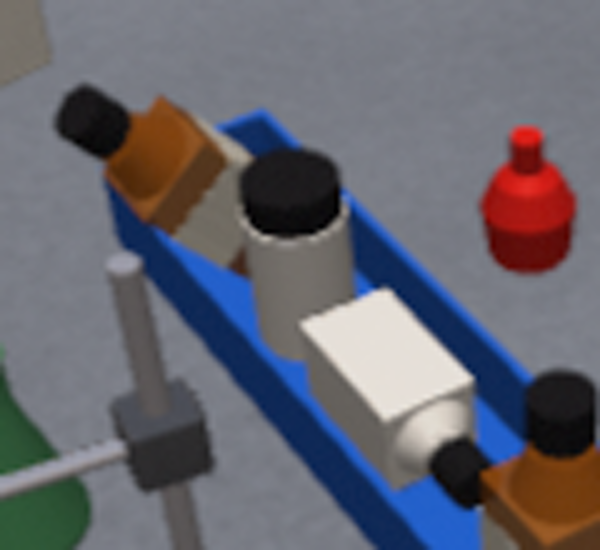

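View pics/s2.png

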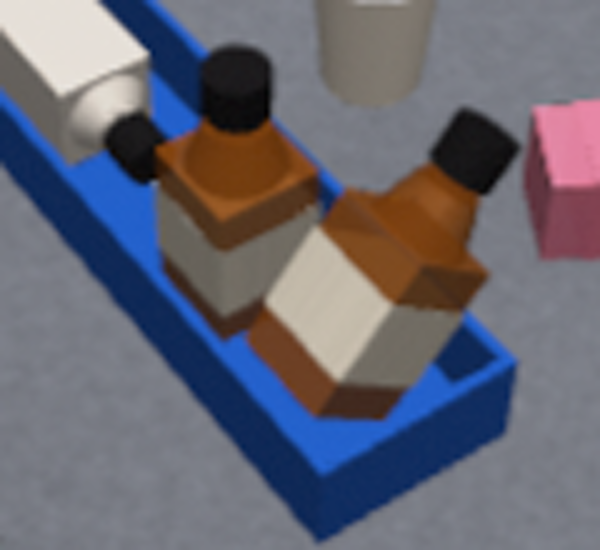

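```bash
cat >> h.py <<'E'
def tri(c1,p1,c2,p2):
    A=[];b=[]
    for c,p in((c1,p1),(c2,p2)):
        d=c['T'][:3,:3]@np.array([(p[0]-c['cx'])/c['fx'],(p[1]-c['cy'])/c['fy'],1.]);d/=np.linalg.norm(d)
        P=np.eye(3)-np.outer(d,d);A.append(P);b.append(P@c['T'][:3,3])
    A=np.vstack(A);b=np.hstack(b);x=np.linalg.lstsq(A,b,rcond=None)[0]
    return x,np.linalg.norm(A@x-b)
E
python3 - <<'E'
from plant import *;from h import *
from scipy.spatial.transform import Rotation as R
t=read_camera('top');s=read_camera('scene')
print('b',tri(t,(278.6,239.4),s,(364.6,190.4)))
print('a',tri(t,(500.6,166.6),s,(223.6,119.4)))
print('c capmid',tri(t,(323,200.5),s,(317.2,178)))
print('w cap', tri(t,(363.5,211.5),s,(297,189)))
def ori(z,y):  # tool z dir, jaw y dir
    z=np.array(z,float);z/=np.linalg.norm(z);y=np.array(y,float);y-=z*(y@z);y/=np.linalg.norm(y)
    return R.from_matrix(np.c_[np.cross(y,z),y,z]).as_rotvec()
go=grasp_offset
def test(name,g,z,y):
    z=np.array(z,float);z/=np.linalg.norm(z)
    for sg in(1,-1):
        q=ik(np.array(g)+go*z,ori(z,np.array(y)*sg)); print(name,sg,None if q is None else np.round(q,2))
d=np.deg2rad
test('b grasp40',(.515,.19,.13),(np.sin(d(40)),0,-np.cos(d(40))),(0,1,0))
test('b grasp20',(.515,.19,.13),(np.sin(d(20)),0,-np.cos(d(20))),(0,1,0))
test('b place',(.589,.19,.143),(0,0,-1),(0,1,0))
test('b high',(.589,.19,.25),(0,0,-1),(0,1,0))
test('a grasp0',(.663,-.25,.13),(0,0,-1),(0,1,0))
test('a grasp0 -20',(.663,-.25,.13),(-np.sin(d(20)),0,-np.cos(d(20))),(0,1,0))
test('a place40',(.589,-.25,.143),(np.sin(d(40)),0,-np.cos(d(40))),(0,1,0))
test('a place40h',(.589,-.25,.25),(np.sin(d(40)),0,-np.cos(d(40))),(0,1,0))
test('w grasp',(.59,.02,.034),(0,0,-1),(1,0,0))
for e in(0,10,20,30):
  for yaw in(0,30,45):
    test(f'w place {e} {yaw}',(.59,-.02,.132),(np.cos(d(e))*np.cos(d(yaw)),np.cos(d(e))*np.sin(d(yaw)),-np.sin(d(e))),(-np.sin(d(yaw)),np.cos(d(yaw)),0))
E
```

```text
b (array([0.51677533, 0.19247262, 0.12743296]), np.float64(0.0008122444630114688))
a (array([ 0.66348715, -0.24654483,  0.1276063 ]), np.float64(0.0010063420267165907))
c capmid (array([0.59024331, 0.10793538, 0.14002199]), np.float64(0.0004915319144795245))
w cap (array([0.59307062, 0.01948881, 0.03246506]), np.float64(0.0017295778740081685))
b grasp40 1 [ 0.31  0.34 -1.07  2.25  1.51  0.69 -0.32]
b grasp40 -1 [ 0.31  0.35 -1.08  2.25  1.51  0.7   2.83]
b grasp20 1 [ 0.08  0.3  -0.67  1.98  0.58  0.7   0.63]
b grasp20 -1 [ 0.07  0.3  -0.66  1.98  0.57  0.7  -2.51]
b place 1 [ 0.2   0.68 -0.87  1.44  0.53  1.26  0.84]
b place -1 [ 0.15  0.65 -0.79  1.44  0.47  1.24 -2.26]
b high 1 [ 0.2   0.61 -0.91  1.28  0.47  1.47  0.9 ]
b high -1 [ 0.18  0.6  -0.88  1.28  0.45  1.47 -2.23]
a grasp0 1 [ 0.64  0.79 -0.58  1.15  0.42  1.31  1.66]
a grasp0 -1 [ 0.42  0.72 -0.15  1.17  0.1   1.26 -1.3 ]
a grasp0 -20 1 [ 0.45  1.07 -0.58  0.63  0.54  1.87  1.7 ]
a grasp0 -20 -1 [ 0.33  1.03 -0.15  0.64  0.21  1.82 -1.32]
a place40 1 [ 1.37  0.53 -1.04  2.01  0.48  0.23  1.69]
a place40 -1 [ 0.9   0.34 
[... 907 characters left out ...]
  0.85 -1.08  2.52  2.91  1.17 -0.78]
w place 20 0 -1 [ 0.92  0.85 -1.08  2.52  2.91  1.17  2.36]
w place 20 30 1 [ 1.36  0.93 -1.1   2.29  4.08  0.41 -1.29]
w place 20 30 -1 [ 1.36  0.93 -1.1   2.29  4.08  0.41  1.85]
w place 20 45 1 [ 1.13  0.76 -0.71  2.1  -1.41  0.74 -2.05]
w place 20 45 -1 [ 1.3   0.9  -0.96  2.09 -1.24  0.54  1.  ]
w place 30 0 1 [ 0.92  0.59 -1.07  2.45  2.71  0.79 -0.84]
w place 30 0 -1 [ 0.92  0.59 -1.07  2.45  2.71  0.79  2.3 ]
w place 30 30 1 [ 1.3   0.74 -1.1   2.25  4.23  0.26 -1.65]
w place 30 30 -1 [ 1.3   0.74 -1.1   2.25  4.23  0.26  1.5 ]
w place 30 45 1 [ 0.8   0.53 -0.35  2.09 -1.41  0.83 -2.23]
w place 30 45 -1 [ 0.96  0.58 -0.55  2.08 -1.34  0.73  0.87]
```

```bash
cat >> h.py <<'E'
from scipy.spatial.transform import Rotation as R
from plant import *
import plant
def ori(z,y):
    z=np.array(z,float);z/=np.linalg.norm(z);y=np.array(y,float);y-=z*(y@z);y/=np.linalg.norm(y)
    return R.from_matrix(np.c_[np.cross(y,z),y,z]).as_rotvec()
def zt(deg): a=np.deg2rad(deg);return np.array([np.sin(a),0,-np.cos(a)])
def pose(g,z,y): 
    z=np.array(z,float);z/=np.linalg.norm(z);return np.array(g)+grasp_offset*z,ori(z,y)
def st(m=''):
    s=read_state();print(m,round(s['time_s'],2),np.round(s['eef_pos'],4),'gap',round(s['finger_gap'],3),'F',np.round(s['wrist_force'],1),'q',np.round(s['qpos'],2))
def snap(name,cam,crop=None,k=1):
    i=read_camera(cam)['img'][:,:,::-1]
    if crop:i=i[crop[1]:crop[3],crop[0]:crop[2]]
    cv2.imwrite('pics/'+name,cv2.resize(i,None,fx=k,fy=k,interpolation=cv2.INTER_CUBIC))
E
python3 - <<'E'
from h import *
z=zt(-12);g=np.array([.6635,-.2465,.1285])
p,o=pose(g,z,(0,-1,0))
pre=p-z*.09
print(ik(pre,o),ik(p,o))
move_gripper(.65,squeeze=40)
reach(pre,o);st()
snap('a_pre.png','top',(400,100,560,250),4)
E
```

```text
[ 0.34172189  0.92165827 -0.15793662  0.60751066  0.17923342  1.8207676
 -1.31111529] [ 0.36532665  0.88904264 -0.15410399  0.88270805  0.17204891  1.58047626
 -1.33124025]
 2.68 [ 0.6777 -0.2485  0.1989] gap 0.653 F [0.  0.1 0.6] q [ 0.34  0.92 -0.16  0.61  0.18  1.82 -1.31]
```

View pics/a_pre.png

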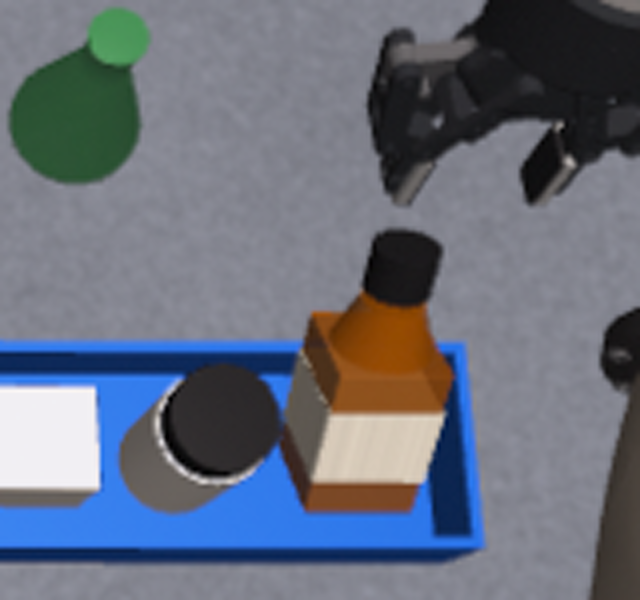

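The open gripper is above and beyond the cap, with jaws along y; bottle_a's cap is at crop (403,265). Next I descend and grip.

Run:
```python
from h import *
z=zt(-12);g=np.array([.6635,-.2465,.1285])
p,o=pose(g,z,(0,-1,0))
print(servo_line(p,v=.1,force_limit=8));st()
move_gripper(0.0,squeeze=40);st('grip')
servo_line(p+[0,0,.04],v=.08);st('lift')
snap('a1.png','top',(400,100,560,250),4);snap('a1s.png','scene',(180,50,340,200),4)
```

```text
False
 3.78 [ 0.6603 -0.2467  0.1112] gap 0.653 F [-1.  -0.6  0.4] q [ 0.37  0.89 -0.17  0.88  0.18  1.58 -1.34]
grip 4.1 [ 0.6603 -0.2465  0.1112] gap 0.383 F [1.7 0.  2.1] q [ 0.37  0.89 -0.17  0.88  0.18  1.58 -1.34]
lift 4.75 [ 0.6596 -0.2464  0.1501] gap 0.387 F [ 0.  -0.7 -3.5] q [ 0.37  0.87 -0.17  0.82  0.18  1.66 -1.33]
```

View pics/a1.png

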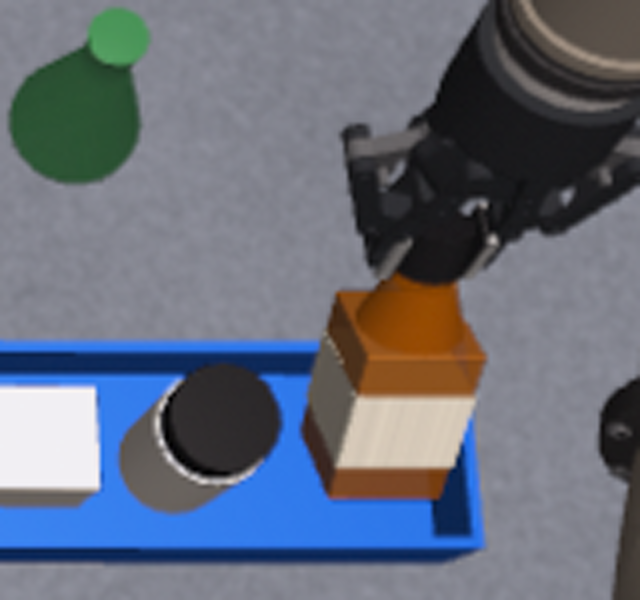

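View pics/a1s.png

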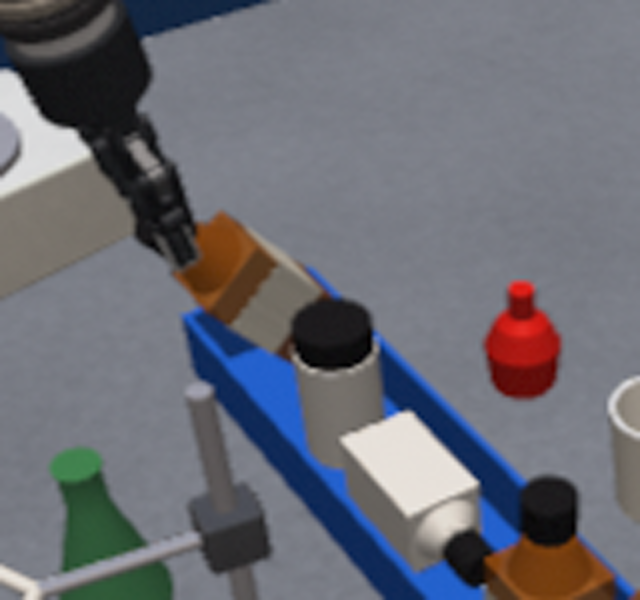

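Bottle_a is held firmly by the cap and still tilted at 40°. Next I raise it and rotate it upright.

Run:
```python
from h import *
z=zt(-12);p,o=pose([.6635,-.2465,.235],z,(0,-1,0))
servo_line(p,v=.15)
for a,x in((8,.626),(28,.589)):
    p,o=pose([x,-.2465,.245],zt(a),(0,-1,0)); servo_line(p,v=.06,orientation=o)
st()
snap('a2.png','top',(400,100,560,250),4);snap('a2s.png','scene',(180,50,340,200),4)
```

```text
6.87 [ 0.5988 -0.2461  0.2284] gap 0.385 F [ 1.  -0.5 -2.8] q [ 0.76  0.25 -0.33  1.72 -0.19  0.75 -1.  ]
```

View pics/a2.png

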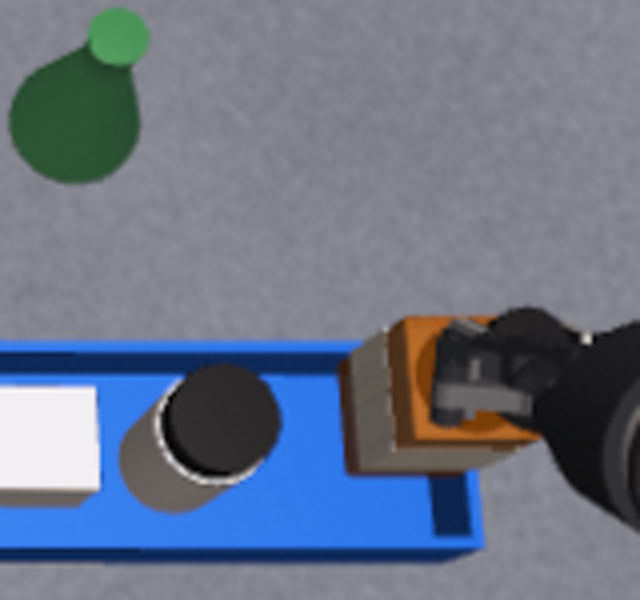

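View pics/a2s.png

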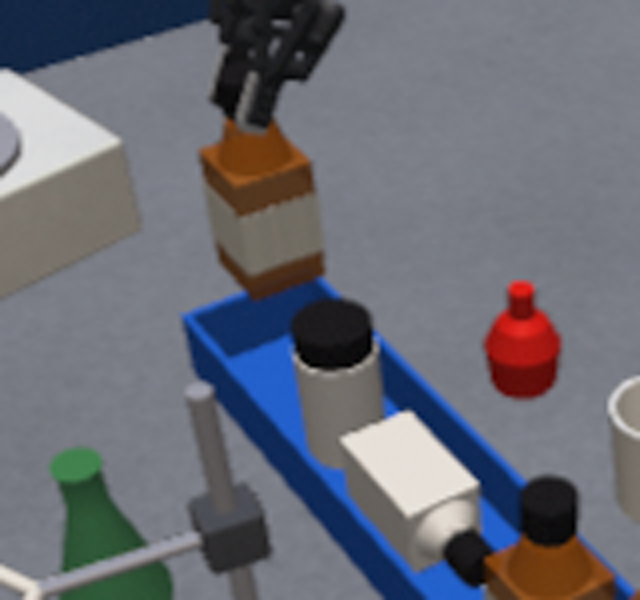

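Run:
```python
from h import *
t=read_camera('top')
a=px2w(t,498.75,210,.2);b=px2w(t,487,218.75,.108);print(a,b)
for (u1,v1),(u2,v2) in [((402,318),(343,363)),((395,440),(348,475)),((536,440),(465,470))]:
    d=px2w(t,400+u1/4,100+v1/4,.2)-px2w(t,400+u2/4,100+v2/4,.108); print(np.degrees(np.arctan2(d[:2],.092)))
```

```text
[ 0.55935642 -0.20725554  0.2       ] [ 0.56170499 -0.21849425  0.108     ]
[-1.94062887  3.26688811]
[-1.4623217   6.96473789]
[-3.03004865  4.06347009]
```

Run:
```python
from h import *
z=zt(28)
p,o=pose([.589,-.243,.158],z,(0,-1,0)); servo_line(p,v=.12);st()
p,o=pose([.589,-.243,.136],z,(0,-1,0)); print(servo_line(p,v=.03,force_limit=5));st()
move_gripper(.6);dwell(.2);st()
e=np.array(read_state()['eef_pos']); servo_line(e-z*.08,v=.15)
servo_line(e-z*.08+[0,0,.06],v=.2)
st();snap('a3.png','top',(400,100,560,250),4);snap('a3s.png','scene',(180,50,340,200),4)
```

```text
7.89 [ 0.5988 -0.2434  0.1427] gap 0.383 F [ 0.6 -0.8 -2.7] q [ 0.76  0.33 -0.34  1.85 -0.2   0.54 -0.96]
True
 8.43 [ 0.5984 -0.2431  0.1263] gap 0.388 F [ 0.  -0.   2.9] q [ 0.76  0.36 -0.34  1.86 -0.2   0.51 -0.96]
 8.95 [ 0.5959 -0.2423  0.124 ] gap 0.6 F [-0.2  1.   0.3] q [ 0.76  0.36 -0.34  1.87 -0.2   0.51 -0.96]
 10.08 [ 0.5584 -0.2418  0.2539] gap 0.596 F [ 0.3  0.3 -1. ] q [ 0.83  0.15 -0.35  1.77 -0.24  0.81 -0.95]
```

View pics/a3.png

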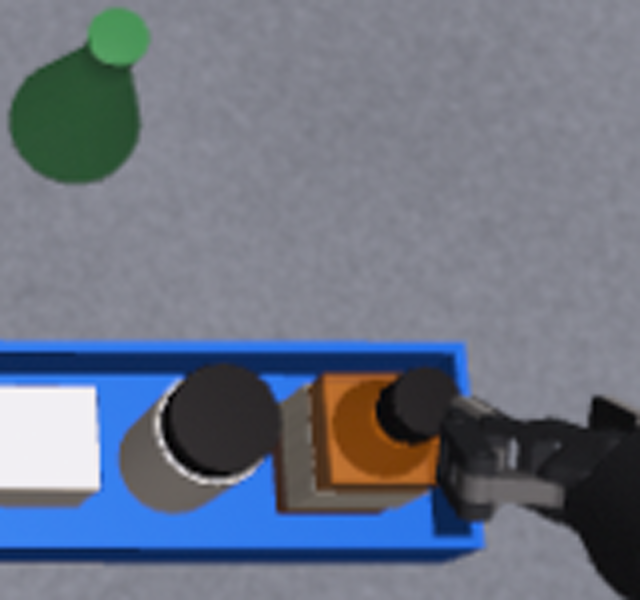

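View pics/a3s.png

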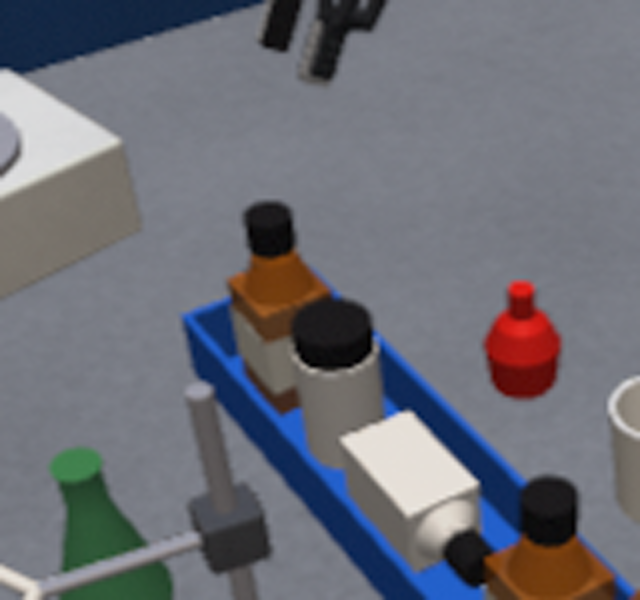

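Bottle_a stands upright in the trough, cap at crop (423,405). Next is the white bottle: grip its cap with jaws across the trough at low squeeze, then lift and see whether it swings.

Run:
```python
from h import *
p,o=pose([.591,.021,.034],[0,0,-1],(1,0,0))
hi=p+[0,0,.2]
move_gripper(.58,squeeze=20)
print(ik(hi,o));reach(hi,o);st()
servo_line(p+[0,0,.06],v=.2);
print(servo_line(p,v=.1,force_limit=8));st()
snap('w0.png','top',(300,130,460,280),4)
move_gripper(0.0,squeeze=20);st('grip')
servo_line(p+[0,0,.10],v=.1);st('lift')
snap('w1.png','top',(300,130,460,280),4);snap('w1s.png','scene',(200,50,360,200),4)
```

```text
[ 0.36732817  0.48034468 -0.64779299  1.39975512  0.28935065  1.3570209
 -0.28680745]
 11.45 [0.5911 0.0185 0.2151] gap 0.583 F [ 0.4 -0.9  0.5] q [ 0.37  0.48 -0.65  1.4   0.29  1.36 -0.29]
False
 13.05 [0.5916 0.0213 0.0159] gap 0.578 F [ 0.4 -0.1 -0.5] q [ 0.32  0.67 -0.57  1.64  0.42  0.96 -0.39]
grip 13.4 [0.5919 0.0212 0.0163] gap 0.343 F [0.2 0.2 2.5] q [ 0.32  0.67 -0.57  1.63  0.42  0.96 -0.39]
lift 14.55 [0.5902 0.0208 0.1144] gap 0.343 F [-0.4  0.4 -3. ] q [ 0.36  0.56 -0.62  1.54  0.34  1.15 -0.33]
```

View pics/w1s.png

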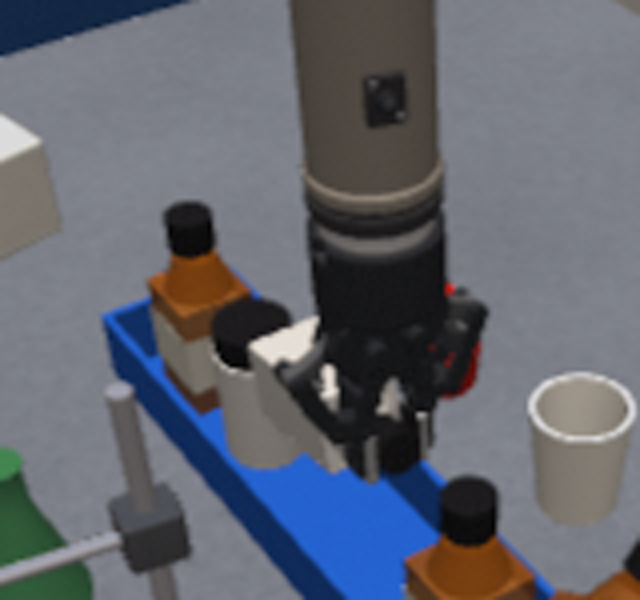

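View pics/w1.png

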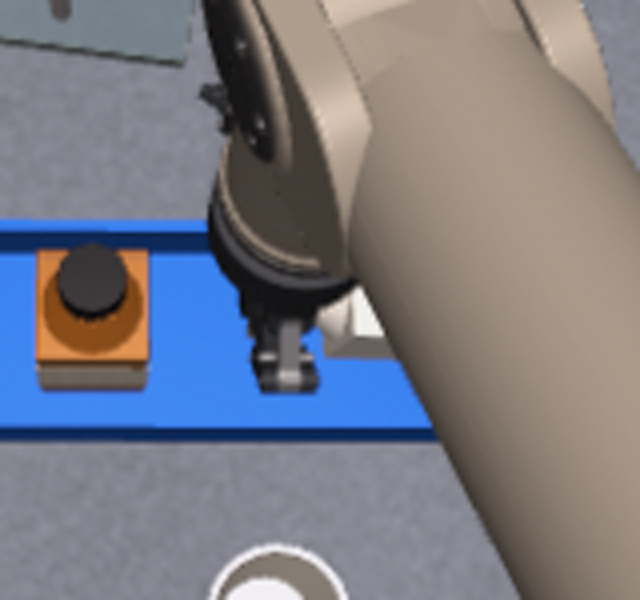

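The white bottle is held by the cap and still horizontal. I'll plan a 90° rotation up high so the tool ends nearly horizontal, with the hand on the robot side.

Run:
```python
from h import *
d=np.deg2rad
for e in(8,12,16,22):
  for yaw in(40,50,60,70):
    h=np.array([np.cos(d(yaw)),np.sin(d(yaw)),0]);z=h*np.cos(d(e))-np.array([0,0,np.sin(d(e))])
    y=np.cross(h,[0,0,1])
    r=[]
    for zz in(.30,.134,.25):
        p,o=pose([.59,.015,zz],z,y);q=ik(p,o);r.append(None if q is None else np.round(q,2).tolist())
    print(e,yaw,*r)
```

```text
8 40 [-0.37, 0.59, 1.13, 2.25, 4.33, 1.77, 0.86] [-0.1, 0.94, 0.75, 2.26, 4.18, 1.9, 1.21] [-0.34, 0.78, 1.13, 2.27, 4.23, 1.92, 0.92]
8 50 [1.43, 0.81, -1.21, 2.05, -1.16, 0.7, 0.75] [1.4, 1.29, -1.16, 2.06, -0.92, 0.44, 0.94] [1.41, 0.94, -1.19, 2.07, -1.13, 0.62, 0.85]
8 60 [1.33, 0.84, -1.12, 1.89, -0.95, 0.9, 0.59] [1.3, 1.22, -1.06, 1.9, -0.74, 0.71, 0.75] [1.32, 0.95, -1.1, 1.91, -0.9, 0.83, 0.65]
8 70 [1.23, 0.89, -1.06, 1.72, -0.79, 1.08, 0.48] [1.21, 1.22, -1.01, 1.74, -0.6, 0.93, 0.62] [1.23, 0.99, -1.05, 1.74, -0.74, 1.03, 0.53]
12 40 [-0.39, 0.5, 1.13, 2.23, 4.42, 1.64, 0.82] [-0.23, 0.98, 0.93, 2.27, 4.16, 1.94, 1.1] [-0.36, 0.69, 1.13, 2.26, 4.32, 1.79, 0.9]
12 50 [1.42, 0.73, -1.19, 2.03, -1.13, 0.72, 0.66] [1.39, 1.22, -1.17, 2.07, -0.9, 0.41, 0.86] [1.4, 0.86, -1.17, 2.06, -1.1, 0.63, 0.76]
12 60 [1.33, 0.78, -1.11, 1.88, -0.92, 0.9, 0.52] [1.29, 1.16, -1.06, 1.91, -0.72, 0.68, 0.7] [1.31, 0.89, -1.1, 1.9, -0.87, 0.83, 0.59]
12 70 [1.23, 0.84, -1.05, 1.71, -0.76, 1.08, 0.43] [1.2, 1.16, -1.01, 1.75, -0.58, 0.9, 0.58] [1.22, 0.93, -1.04, 1.74, -0.71, 1.02, 0.49]
16 4
[... 402 characters left out ...]
 0.52]
16 70 [1.21, 0.79, -1.04, 1.7, -0.73, 1.08, 0.38] [1.19, 1.1, -1.0, 1.76, -0.56, 0.89, 0.54] [1.21, 0.88, -1.03, 1.73, -0.69, 1.02, 0.44]
22 40 [1.48, 0.47, -1.25, 2.1, -1.24, 0.59, 0.54] [-0.38, 0.92, 1.12, 2.26, 4.25, 1.8, 0.95] [1.34, 0.51, -1.07, 2.15, -1.41, 0.6, 0.78]
22 50 [1.38, 0.55, -1.14, 1.97, -1.0, 0.75, 0.42] [1.33, 1.01, -1.14, 2.07, -0.85, 0.4, 0.66] [1.36, 0.67, -1.14, 2.02, -0.98, 0.64, 0.51]
22 60 [1.29, 0.63, -1.07, 1.83, -0.82, 0.92, 0.35] [1.25, 1.0, -1.05, 1.92, -0.65, 0.64, 0.52] [1.28, 0.73, -1.07, 1.87, -0.78, 0.83, 0.41]
22 70 [1.19, 0.71, -1.02, 1.68, -0.68, 1.09, 0.31] [1.16, 1.02, -0.99, 1.76, -0.52, 0.86, 0.46] [1.18, 0.8, -1.02, 1.72, -0.64, 1.02, 0.36]
```

```bash
cat >> h.py <<'E'
def wp(g,e=12,yaw=55):
    d=np.deg2rad
    h=np.array([np.cos(d(yaw)),np.sin(d(yaw)),0]);z=h*np.cos(d(e))-np.array([0,0,np.sin(d(e))])
    return pose(g,z,np.cross(h,[0,0,1]))+(z,)
E
python3 - <<'E'
from h import *
e=np.array(read_state()['eef_pos']);servo_line(e+[0,0,.16],v=.2);st()
p,o,z=wp([.60,.03,.28]);print(ik(p,o));reach(p,o);st()
snap('w2.png','top');snap('w2s.png','scene')
E
```

```text
15.59 [0.5895 0.0206 0.2728] gap 0.341 F [-0.8 -0.2 -3.1] q [ 0.36  0.45 -0.66  1.29  0.27  1.49 -0.27]
[ 1.2744023   0.72460211 -1.03664096  1.96646378 -1.12300957  0.82473392
  0.69293047]
 16.85 [0.6103 0.0457 0.276 ] gap 0.345 F [ 0.3 -0.4 -2.1] q [ 1.27  0.72 -1.04  1.97 -1.12  0.82  0.69]
```

View pics/w2s.png

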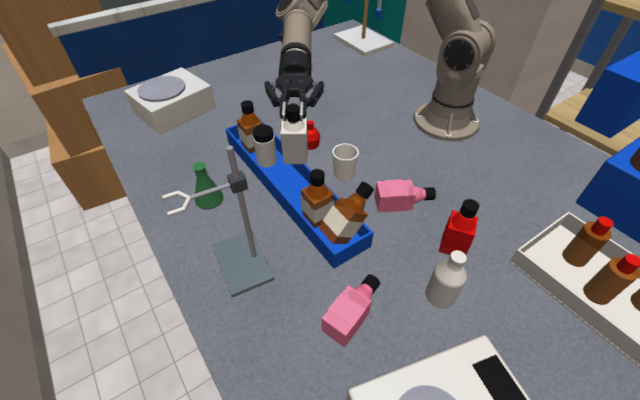

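View pics/w2.png

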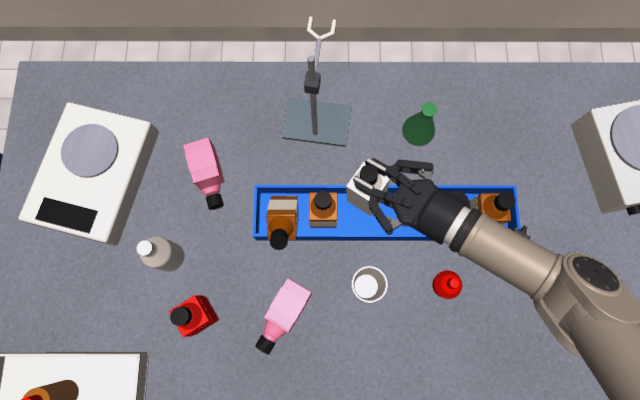

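Run:
```python
from h import *
p,o,z=wp([.60,.03,.25],12,50);servo_line(p,v=.06,orientation=o);st()
snap('w3.png','top',(310,120,470,270),4);snap('w3s.png','scene',(230,60,390,210),4)
```

```text
17.6 [0.6121 0.0442 0.2466] gap 0.338 F [ 1.3 -0.3 -3.4] q [ 1.3   0.78 -1.07  2.06 -1.25  0.69  0.85]
```

View pics/w3s.png

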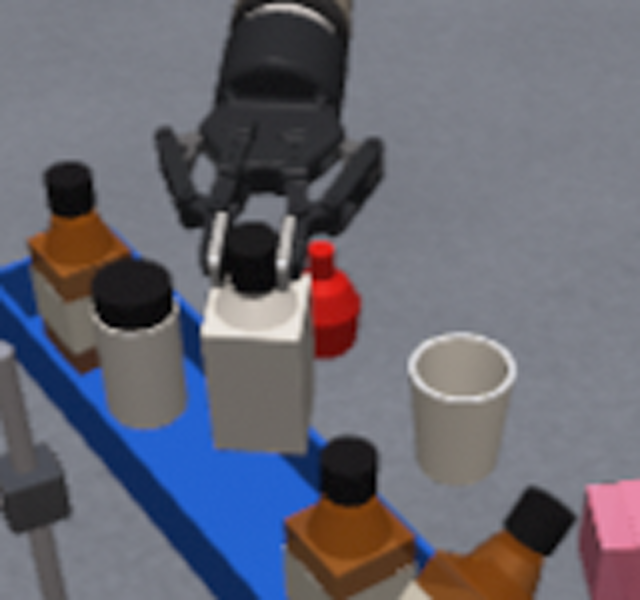

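View pics/w3.png

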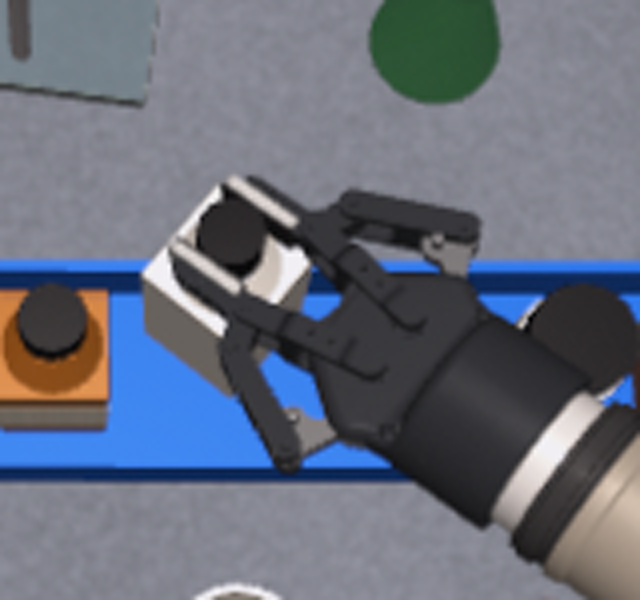

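Run:
```python
from h import *
t=read_camera('top')
for (u1,v1),(u2,v2) in [((143,275),(147,325)),((222,335),(233,394))]:
    a=px2w(t,310+u1/4,120+v1/4,.218);b=px2w(t,310+u2/4,120+v2/4,.124);d=a-b; print(np.round(b,3),np.degrees(np.arctan2(d[:2],.094)))
```

```text
[0.593 0.061 0.124] [0.14085738 3.81644763]
[0.558 0.019 0.124] [4.62484825 8.18189067]
```

Run:
```python
from h import *
p,o,z=wp([.594,.025,.155],12,50);servo_line(p,v=.12);st()
p,o,z=wp([.594,.025,.122],12,50);print(servo_line(p,v=.03,force_limit=5));st()
snap('w4.png','top',(310,120,470,270),4);snap('w4s.png','scene',(200,50,390,210),4)
```

```text
18.69 [0.6061 0.0392 0.1522] gap 0.343 F [-0.1  0.3 -3.1] q [ 1.27  0.99 -0.99  2.08 -1.26  0.62  1.09]
True
 19.41 [0.606  0.039  0.1315] gap 0.344 F [-0.2 -1.6  3.2] q [ 1.26  1.04 -0.97  2.07 -1.26  0.6   1.13]
```

View pics/w4s.png

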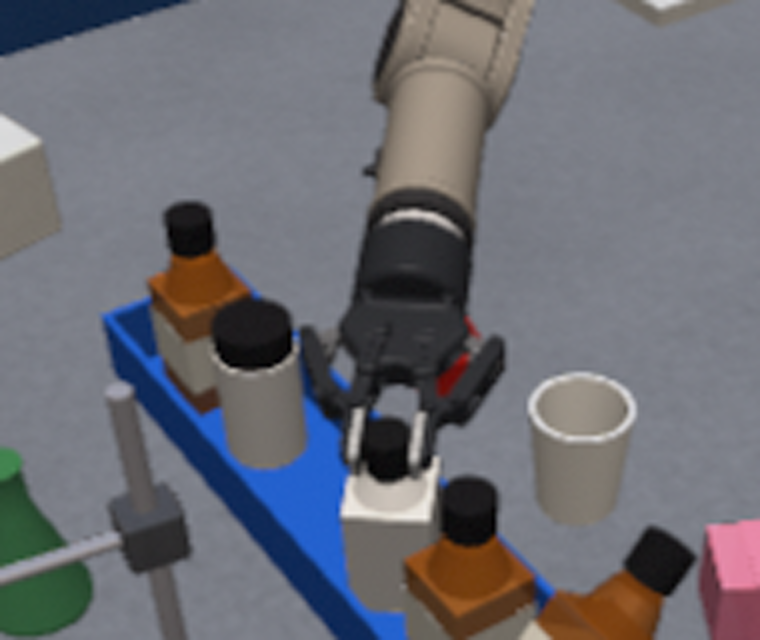

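View pics/w4.png

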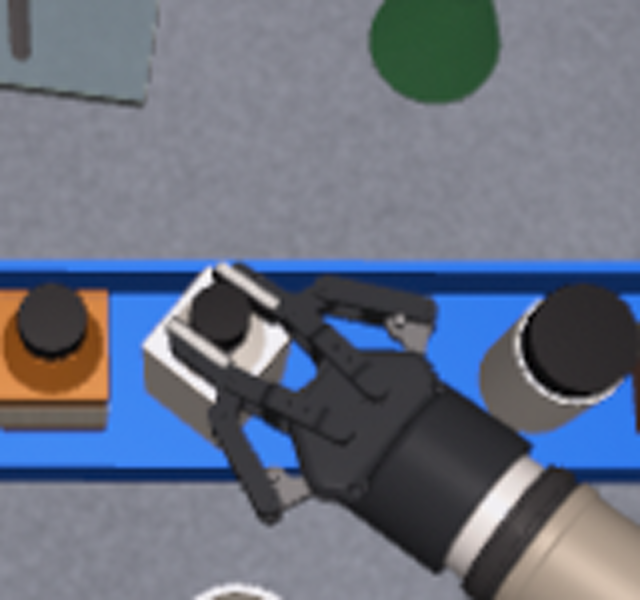

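The white bottle is on the floor, nearly upright. Next I release it and back away.

Run:
```python
from h import *
p,o,z=wp([0,0,0],12,50)
move_gripper(.6);dwell(.3);st()
e=np.array(read_state()['eef_pos']); servo_line(e-z*.065,v=.1)
servo_line(e-z*.065+[0,0,.12],v=.2);st()
snap('w5.png','top',(310,120,470,270),4);snap('w5s.png','scene',(200,50,390,210),4)
```

```text
20.15 [0.6054 0.0383 0.1292] gap 0.603 F [ 0.3  0.1 -0.7] q [ 1.26  1.04 -0.97  2.08 -1.26  0.6   1.13]
 21.7 [ 0.5641 -0.0102  0.2616] gap 0.602 F [-1.7 -0.  -0.5] q [ 1.44  0.68 -1.02  2.07 -1.15  0.88  0.78]
```

View pics/w5s.png

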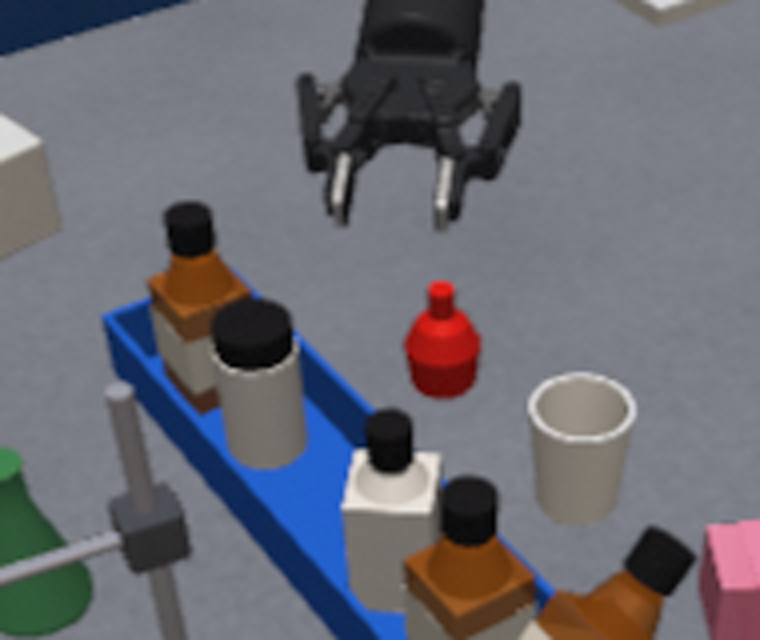

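View pics/w5.png

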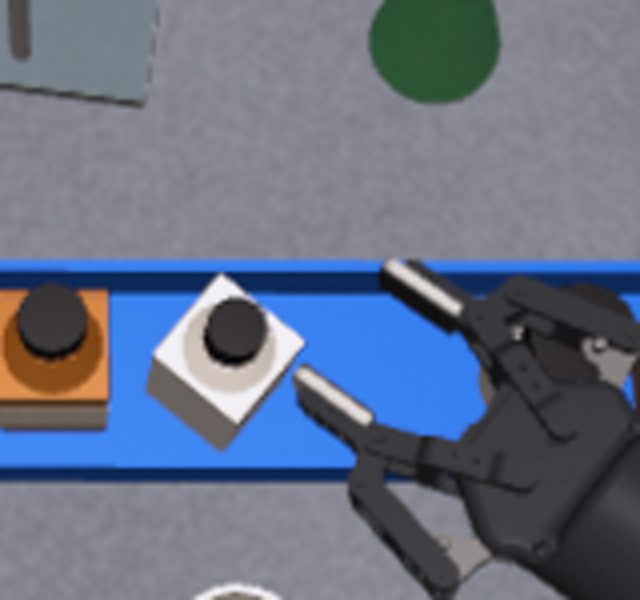

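The white bottle stands free, cap at crop (235,330). Next is bottle_b, the last one.

Run:
```python
from h import *
g=np.array([.5168,.1925,.1285]);z=zt(25)
e=np.array(read_state()['eef_pos']);servo_line(e+[0,0,.06],v=.2)
for y in((0,1,0),(0,-1,0)):
    for gg,zz in((g,z),(g-z*.1,z),([.589,.192,.143],zt(-15)),([.589,.192,.245],zt(-15)),([.52,.12,.3],zt(10))):
        q=ik(*pose(gg,zz,y));print(y,None if q is None else np.round(q,2))
```

```text
(0, 1, 0) [ 0.09  0.28 -0.7   2.04  0.74  0.63  0.45]
(0, 1, 0) [-0.05  0.04 -0.54  2.01  0.37  0.76  0.76]
(0, 1, 0) [ 0.12  0.86 -0.86  1.16  0.47  1.59  0.92]
(0, 1, 0) [ 0.12  0.82 -0.95  0.99  0.48  1.8   0.91]
(0, 1, 0) [ 0.62  0.3  -1.14  1.59  0.37  1.28  1.  ]
(0, -1, 0) [ 0.46  0.49 -1.23  2.04  1.07  0.84 -2.93]
(0, -1, 0) [-1.13  0.    0.56  2.04  0.34  0.75 -2.35]
(0, -1, 0) [-0.69  0.8   0.75  1.2  -0.52  1.59 -1.54]
(0, -1, 0) [-0.73  0.79  0.94  1.05 -0.6   1.82 -1.53]
(0, -1, 0) [-0.78  0.14  0.56  1.64 -0.04  1.21 -1.79]
```

Run:
```python
from h import *
g=np.array([.5168,.1925,.1285]);z=zt(25)
move_gripper(.62,squeeze=40)
reach(*pose([.52,.12,.3],zt(10),(0,1,0)))
p,o=pose(g,z,(0,1,0));reach(p-z*.1,o);st()
print(servo_line(p,v=.1,force_limit=8));st()
snap('b0.png','top',(220,150,380,300),4)
move_gripper(0.,squeeze=40);st('grip')
servo_line(p+[0,0,.05],v=.1);st()
snap('b1.png','top',(220,150,380,300),4);snap('b1s.png','scene',(280,100,440,250),4)
```

```text
24.37 [0.4816 0.1907 0.2008] gap 0.621 F [ 0.3 -1.1  1. ] q [ 0.59  0.12 -1.22  2.    0.51  0.8   0.66]
False
 25.52 [0.5252 0.1927 0.1122] gap 0.622 F [-0.3  0.4 -0.2] q [ 0.31  0.37 -0.99  2.04  0.9   0.72  0.32]
grip 25.87 [0.5249 0.1926 0.1122] gap 0.388 F [-2.1 -0.3  4.8] q [ 0.31  0.36 -0.99  2.04  0.9   0.72  0.32]
 26.52 [0.5236 0.1915 0.1601] gap 0.385 F [-1.5 -1.  -4.3] q [ 0.41  0.3  -1.09  1.98  0.75  0.79  0.48]
```

View pics/b1.png

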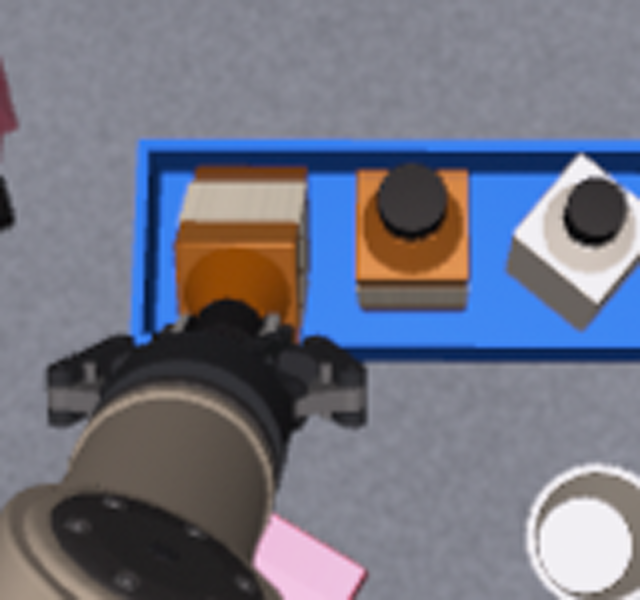

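View pics/b1s.png

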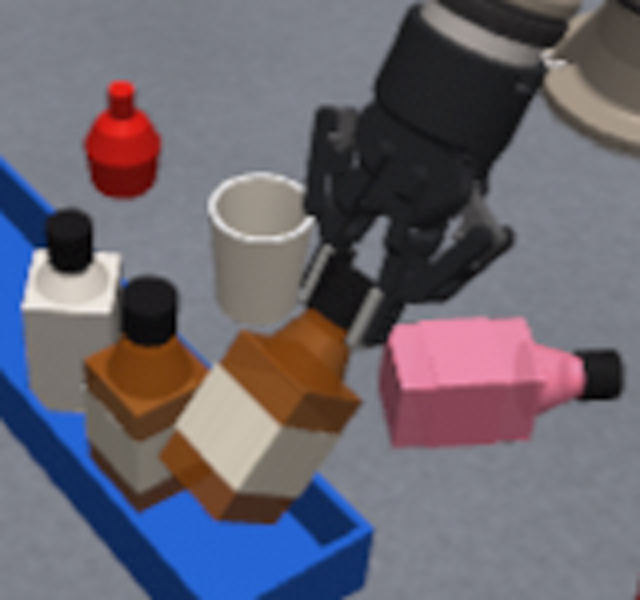

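Bottle_b is lifted clear, still tilted, and held firmly. Next I raise and rotate it.

Run:
```python
from h import *
Y=(0,1,0)
servo_line(pose([.5168,.1925,.24],zt(25),Y)[0],v=.15)
for a,x in((5,.552),(-15,.589)):
    p,o=pose([x,.1925,.248],zt(a),Y); servo_line(p,v=.06,orientation=o)
st()
snap('b2.png','top',(220,150,380,300),4);snap('b2s.png','scene',(280,100,440,250),4)
```

```text
28.48 [0.5832 0.1935 0.2305] gap 0.388 F [-0.6 -0.1 -2.8] q [ 0.13  0.83 -1.    0.99  0.51  1.81  0.9 ]
```

View pics/b2.png

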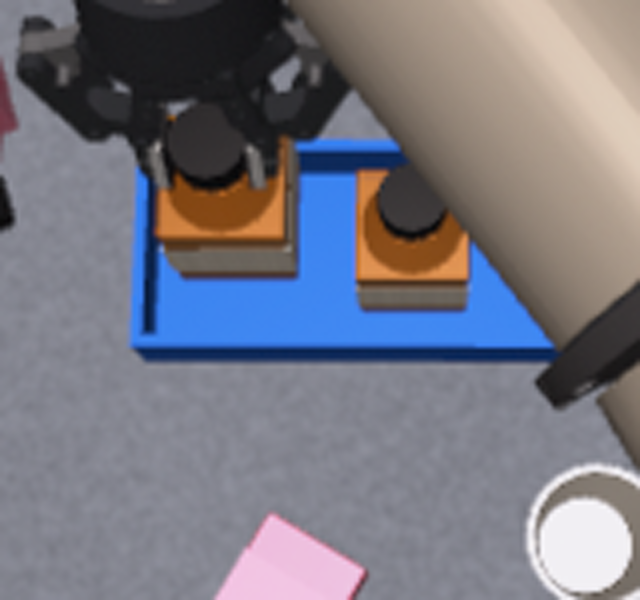

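View pics/b2s.png

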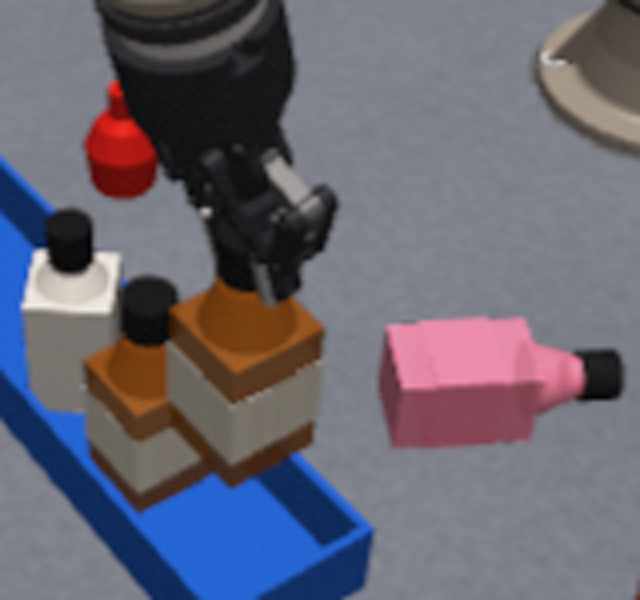

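Run:
```python
from h import *
Y=(0,1,0);z=zt(-15)
servo_line(pose([.589,.192,.160],z,Y)[0],v=.12);st()
print(servo_line(pose([.589,.192,.134],z,Y)[0],v=.03,force_limit=5));st()
move_gripper(.6);dwell(.3);st()
e=np.array(read_state()['eef_pos']);servo_line(e-z*.1,v=.15)
reach(*pose([.42,.05,.36],[0,0,-1],Y));st()
set_joints([1.123,0.311,0.014,1.512,-0.004,1.319,-0.027]);st()
snap('f.png','top');snap('fs.png','scene')
snap('f1.png','top',(245,145,405,255),5);snap('f2.png','top',(375,145,535,255),5)
```

```text
29.46 [0.5845 0.1924 0.143 ] gap 0.384 F [-0.3  0.1 -4. ] q [ 0.16  0.89 -0.98  1.13  0.54  1.65  0.88]
True
 30.06 [0.5834 0.1918 0.1249] gap 0.386 F [-1.2 -0.7  5.7] q [ 0.16  0.9  -0.97  1.16  0.55  1.62  0.87]
 30.68 [0.5833 0.1909 0.1229] gap 0.597 F [ 0.   0.2 -0.3] q [ 0.16  0.9  -0.97  1.16  0.55  1.62  0.87]
 32.54 [0.4205 0.0496 0.3412] gap 0.601 F [0.4 0.4 0.4] q [ 0.89  0.08 -1.11  1.57  0.07  1.53  1.35]
 34.7 [ 0.2187 -0.5045  0.2312] gap 0.601 F [ 0.3 -0.1 -0.2] q [ 1.12  0.31  0.01  1.51 -0.    1.32 -0.03]
```

View pics/fs.png

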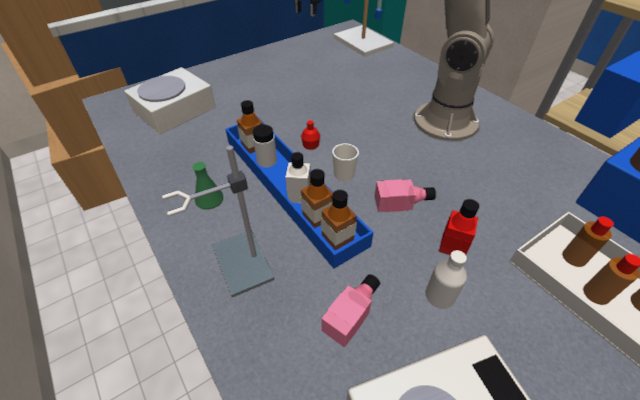

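View pics/f.png

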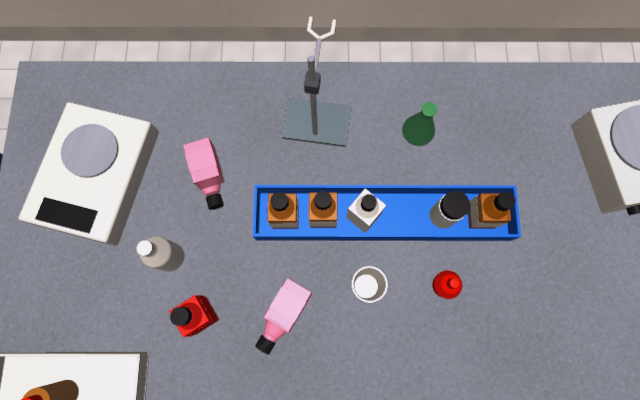

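View pics/f1.png

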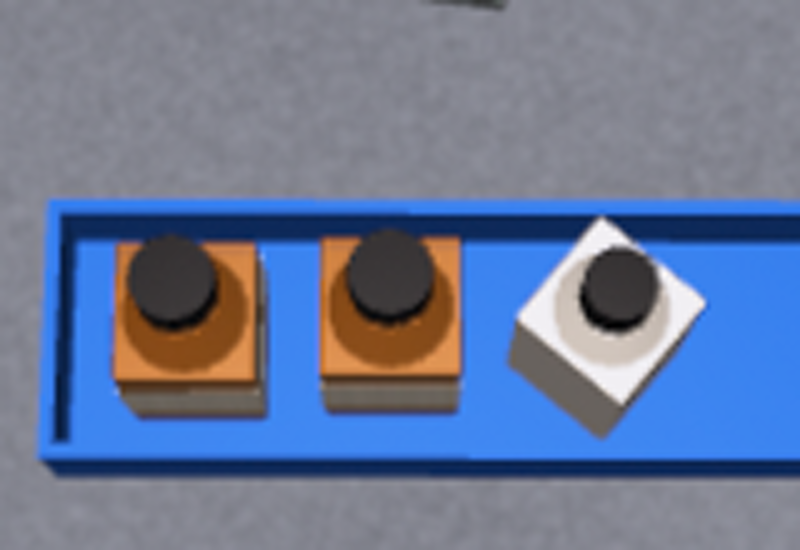

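View pics/f2.png

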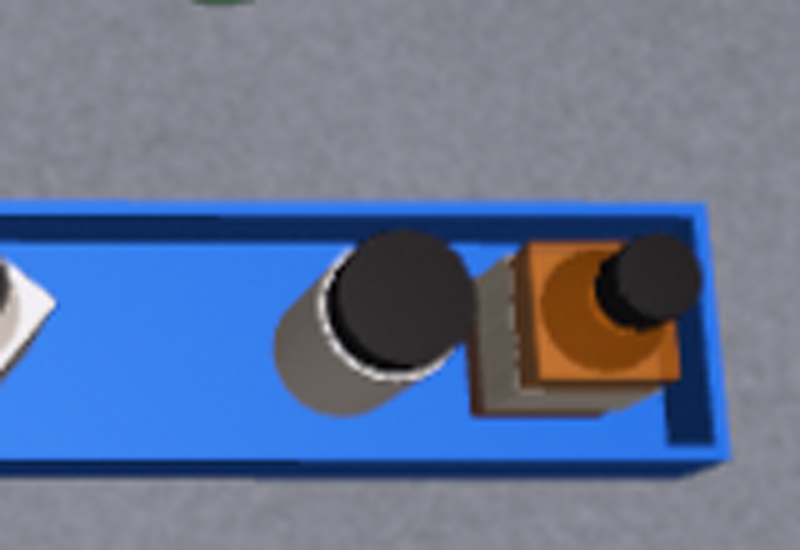

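All five look upright. I'll check tilt and position with numbers, comparing the cap top with the shoulder centre.

Run:
```python
from h import *
t=read_camera('top')
for n,cap,zc,sh,zs,off in [('b',(172,278),.156,(186,312),.098,(245,145)),('c',(391,270),.156,(391,307),.098,(245,145)),('w',(620,285),.146,(611,311),.100,(245,145)),('a',(655,278),.156,(604,312),.098,(375,145))]:
    A=px2w(t,off[0]+cap[0]/5,off[1]+cap[1]/5,zc);B=px2w(t,off[0]+sh[0]/5,off[1]+sh[1]/5,zs)
    print(n,np.round(A-[.589,-.026,0],3),np.round(B-[.589,-.026,0],3),np.degrees(np.arctan2((A-B)[:2],zc-zs)).round(1))
finish_job()
```

```text
b [-0.003  0.216  0.156] [-0.003  0.216  0.098] [0.2 0.1]
c [0.001 0.133 0.156] [-0.001  0.133  0.098] [ 1.2 -0.1]
w [-0.003  0.045  0.146] [-0.003  0.045  0.1  ] [-0.2  1. ]
a [-0.002 -0.214  0.156] [-0.002 -0.216  0.098] [0.2 1.9]
the job is handed in; nothing more can be done
```

All three tipped bottles now stand upright on the trough floor, and I handed the job in at about 35 s. I lifted each one by its cap, turned it upright above the trough and set it down. The white bottle sits turned about 40–50° about the vertical relative to the trough, which does not affect its fit.

- **Tilt and position:** in the final top picture bottle_a, bottle_b, the white bottle and bottle_c measure within about 2° of vertical. They are within 3 mm of the trough's centre line in x, and |y| is at most 0.216 m. The jar I checked by eye only, and it stands upright.
- **Neighbours and bystanders:** bottle_c, the jar, the flask, the beaker, the bulb and the wash bottle appear at the same pixels as at the start. The arm is back at its start pose, touching nothing.
- **Failed checks:** none failed. Held in the air, bottle_a measured about 3–7° and the white bottle about 4–9° off vertical, and both settled flat on release.

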